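# Set the clearance of a blood-tube clamp

### The arm

A 6-joint arm with a two-finger parallel gripper is mounted at the origin on the work surface. World frame = base frame: x ahead of the robot, y to its left, z up, the work surface at z = 0. Lengths are in m, angles in degrees, forces in N, time in s.
With the tool pointing down it reaches from about 0.4 to 0.825 m from the base axis. Payload 7 kg.
Tool frame: the origin (TCP) lies midway between the tips of the shut fingers; the grasp point (between the pads) lies 19 mm behind it; z points along the fingers, y is the line along which they close (so a half turn about z gives the same grasp; the last joint's range is limited). The gripper opens to 88 mm and grips with 3 to 60 N. Pads are 19 mm wide; open, the fingers measure 130 mm over their backs; the gripper's body (78 mm by 193 mm) begins 47 mm behind the grasp point.
Start: joints at [-47.722, 20.546, 0.682, 0, -70.136, -16.507], TCP at [0.293, -0.608, 0.227] pointing down, gripper open.
Joint ranges: [-176.03, 176.03], [-82.01, 121.73], [-58.28, 71.71], [-173.87, 95.51], [-174.79, -0.11], [-173.66, 173.66]. Speed limits (degrees/s): [136.94, 136.94, 172.46, 180, 180, 180].

### API

Orientations are given as a 3x3 rotation matrix whose columns are the frame's x, y, z axes.
In Python, from rig import robot gives the robot as it stands. Calls block until the motion is done:
- robot.goto(position, orientation): joint-space move of the TCP to a pose.
- robot.servo_line(position, ori=None, speed=0.15): straight line of the TCP; ori=None keeps the orientation; speed is the mean speed in m/s.
- robot.movej(angles): joint-space move.
- robot.move_gripper(opening): opening from 0.0 (shut) to 1.0 (fully open); the grip force is fixed at half the most; returns when the fingers have stopped.
- robot.dwell(seconds).
- robot.ik(position, orientation): joint angles nearest the present ones, or None.
- robot.grab_frame(name): name is "scene" or "top" or "wrist"; returns (picture, depth): 420x560x3 uint8, red, green, blue; 420x560 float32, m along the optical axis (not along the pixel's ray), 0 where there is no reading.
- robot.camera_info(name): a dict with "vfov" (degrees; the focal length in pixels is half the picture's height over the tangent of half this angle, whatever the lens; pixels are square), "cx", "cy" (the principal point, pixels), "k1" (the pictures are not rectified: a ray, as slopes to the right and down, at radius r is drawn at 1 + k1 r^2 times it, then the intrinsics apply), "view" (4x4, takes a point from world to camera coordinates); the wrist camera has in their place "T_tool_cam" (4x4, takes a point from camera to tool coordinates, whose origin is the TCP and whose axes are the flange's). Camera axes: x right, y down, z forward; pixel columns grow to the right and rows downward; lengths in m; the calibration is good to about 2 mm. A picture is of the moment at which its call begins: read the wrist's pose just before it. camera_info takes no time and is no camera call.
A pose or a line that the arm cannot do raises robot.Unreachable and nothing moves.
- robot.job_done(): hands the job in; it is judged then, once.
Readings, each from a call of its own:
- robot.read_t(): time.
- robot.read_qpos(): joint angles.
- robot.read_qvel(): joint speeds.
- robot.read_effort(): joint torques, N m.
- robot.read_position(): TCP position.
- robot.read_tcp_rot(): TCP orientation.
- robot.read_force(): force on the tool from outside, world axes, zero at the start.
- robot.read_ft_torque(): the same for the moment, N m.
- robot.read_grip_width(): opening from 0.0 (shut) to 1.0 (fully open).
- robot.read_finger_force(): force on a finger pad.
Only numpy, scipy, OpenCV 4.12 (cv2) and the standard library are available. Lean on these libraries where they do the work, as an engineer would, in place of code of your own. Each camera call takes 0.05 s, during which the arm holds its last target. There are 200 camera calls.

### The job

Push the tube carriage of the clamp fully home with its orange plate, then turn the clamp's black knob clockwise until the screw has pressed the steel bar down firmly onto the tubes' stoppers, without forcing it, and back the knob off a quarter of a turn so that the foot stands clear of the bar. Leave the carriage home, let go of the knob, and leave everything else on the bench where it is.

Things in the scene. Friction and masses are not known exactly. Their poses are not given: they have to be found in the camera images.
- clamp: Tube clamp fixed to the bench: white base 310 x 160 x 18 mm, rails, and a blue bridge (two posts, beam 38 x 150 mm, top at height 151 mm, centred at x = +50 mm) with the adjusting screw through the middle of its beam. Origin: at bench level on the centre line (base from x = -190 to +120 mm). +x is the direction in which the carriage is pushed home, z up.
- carriage (a joint): The tube carriage (grey block, six stoppered tubes, steel bar on top) slides along the clamp's +x: 0 = right out, 0.080 m = fully home at its end stop, the bar centred under the screw. About 4 N pushes it; it stays where it is left. Starts between 0 and 0.04.
- push_plate (a point): Near (-x) face of the carriage's upright orange push plate (44 mm wide, 8 mm thick, top at height 121 mm, free down to 45 mm), at mid-width and height 105 mm. Axes as the clamp's. It stands 104 mm short (-x) of the screw axis when the carriage is home, 184 mm when right out.
- bar: Steel pressure bar over the tubes in the carriage, 94 x 40 x 8 mm, a green spot in the middle of its top; origin at the middle of its top face. It hangs loosely above the stoppers, held by friction: the screw's foot pushes it down (about 3 N) until it beds on the stoppers, 0.5 to 6 mm lower, differing from load to load; there it stands rigid. It does not spring back.
- bar_top (a point): Middle of the pressure bar's top face, where the screw's foot seats. z up.
- spindle: The screw's steel spindle (diameter 12 mm) with its swivel foot (diameter 22 mm, 8 mm thick) below the beam; it rises and sinks with the knob but does not turn. Origin: centre of the foot's underside, 109 mm above the bench at the start, z up.
- foot (a point): Centre of the underside of the screw's foot, z up. At the start it is 2 to 3.5 mm higher than the bar's top and 4 to 8 mm higher than where the bar will be bedded.
- knob_grip (a point): The screw's black bar knob above the beam: a grip 56 mm long, 14 mm wide, 30 mm tall, white mark on top near one end. This point is on the screw axis, 17 mm above the grip's underside and 13 mm below its top; 211 mm above the bench at the start, 60 mm above the beam. x runs along the grip towards the mark, y across it (pinch along y), z up.
- rack_tan: Bystander, to be left alone: red rack of ten tan-stoppered tubes, 50 x 132 x 100 mm, beside the clamp; origin at the centre of its underside.
- slide_box: Bystander, to be left alone: green box of microscope slides, 85 x 55 x 30 mm, beside the clamp; origin at the centre of its underside.
- rack_purple: Bystander, to be left alone: white rack of eight blue-stoppered tubes, 50 x 108 x 100 mm; origin at the centre of its underside.
- reagent: Bystander, to be left alone: amber bottle, diameter 60 mm, 130 mm tall; origin at the centre of its underside.
- beaker: Bystander, to be left alone: clear plastic beaker, diameter 72 mm, 85 mm tall; origin at the centre of its underside.
- wipes: Bystander, to be left alone: cardboard box of wipes, 120 x 120 x 75 mm; origin at the centre of its underside.
- dishes: Bystander, to be left alone: stack of four clear culture dishes, diameter 90 mm, 56 mm tall; origin at the centre of its underside.
- knob: The same knob, origin on the axis 24 mm below knob_grip. Clockwise from above lowers the screw, and the knob with it, 16 mm a turn; range 4.5 rad down, 2.0 rad up from the start. Friction about 0.03 N m; stays where left. When the bar beds under the foot the knob stops hard and the moment climbs: a rise of 0.1 to 0.15 N m is a firm seat, 0.3 N m overloads the tubes.

How it is judged (in metres and radians):
On the way, in this order (a step that is already met when the one before it is completed fails the run):
1. the carriage is fully home (within 3 mm of its end stop) (value of joint carriage above 0.077 m), for 0.1 s.
2. the screw's foot has the bar pressed firmly onto the stoppers (more than 25 N), the carriage home (value of joint carriage above 0.077 m and contact force between spindle and bar above 25 N), for 0.1 s.
3. the screw is backed off a quarter of a turn: its foot stands 4 mm (2.8 to 5.2 mm, that is 63 to 117 degrees of turn) above the bar (value of joint carriage above 0.077 m and z of foot in the frame of bar_top between 0.0028 and 0.0052 m), for 0.2 s.
At the end, for the whole second after the job is handed in: The carriage is within 3 mm of fully home, the foot is centred over the bar within 5 mm and stands 2.8 to 5.2 mm above it (a quarter turn back from the seat, within 27 degrees), and nothing is touched (all of step 3 and horizontal distance between foot and bar_top below 0.005 m).
It fails at once if the foot presses on the bar with more than 125 N (about 0.35 N m at the knob): the tubes are overloaded (contact force between spindle and bar above 125 N).
It fails at once if a bystander is moved more than 15 mm (distance of any of rack_tan, slide_box, rack_purple, reagent, beaker, wipes, dishes from where it was at the start of the episode above 0.015 m).
It also fails if it takes over 72 s, if anything falls off the work surface, if the arm or the gripper's body presses on something with over 40 N, if the wrist force passes 120 N, or if a joint passes its speed limit or range.

## Working session

There is one attempt and no reset: what is moved stays moved. The work goes in short steps, each a Python script; the robot and the scene stay as the last script left them, time stands still between calls to the robot, and variables do not carry over. Pictures are saved under pics/ and viewed, at most 10 in all, crops included, and the job is handed in when it is done.

```bash
ls; mkdir -p pics; python3 - <<'E'
from rig import robot
import cv2, numpy as np
for n in ("scene","top"):
    im,d=robot.grab_frame(n); np.savez(f"pics/{n}0.npz",im=im,d=d)
    cv2.imwrite(f"pics/{n}0.png",im[:,:,::-1]); print(n,robot.camera_info(n), (d>0).mean())
print(robot.camera_info("wrist"),robot.read_t(),robot.read_tcp_rot())
E
```

```text
pics
scene {'vfov': 52.58919155411431, 'cx': 277.32049935033336, 'cy': 206.11831579977945, 'k1': -0.10709120553711278, 'view': array([[ 0.69893037,  0.71510602, -0.01094179, -0.35284262],
       [ 0.40424828, -0.40763248, -0.81879124, -0.10747185],
       [-0.58998277,  0.56785486, -0.57398709,  1.68933149],
       [ 0.        ,  0.        ,  0.        ,  1.        ]])} 0.9963775510204081
top {'vfov': 44.83804440744917, 'cx': 273.2997456334543, 'cy': 213.09025654891445, 'k1': -0.1820303203742456, 'view': array([[-0.00659021, -0.99985542,  0.01567487, -0.03975106],
       [-0.9973545 ,  0.00543733, -0.07248743,  0.5660581 ],
       [ 0.07239172, -0.01611111, -0.99724614,  1.77303409],
       [ 0.        ,  0.        ,  0.        ,  1.        ]])} 0.9963052721088436
{'vfov': 60.40361288044507, 'cx': 275.01811620906807, 'cy': 212.99631153394867, 'k1': -0.08163359113180964, 'T_tool_cam': array([[ 6.30002541e-04, -9.55421760e-01, -2.95243735e-01,
         8.04997267e-02],
       [ 9.99998764e-01,  1.76648061e-04,  1.56219525e-03,
        -3.11460736e-04],
       [-1.44040110e-03, -2.95244355e-01,  9.55420691e-01,
        -1.57762092e-01],
       [ 0.00000000e+00,  0.00000000e+00,  0.00000000e+00,
         1.00000000e+00]])} 0.1 [[-9.00582442e-01 -4.34684528e-01 -7.91806206e-04]
 [-4.34685224e-01  9.00581510e-01  1.30380943e-03]
 [ 1.46340243e-04  1.51837434e-03 -9.99998837e-01]]
```

View pics/scene0.png

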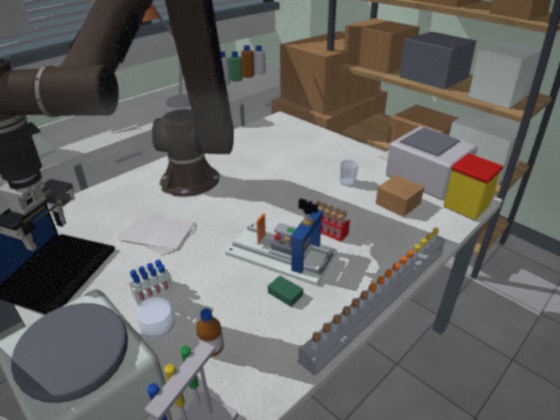

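View pics/top0.png

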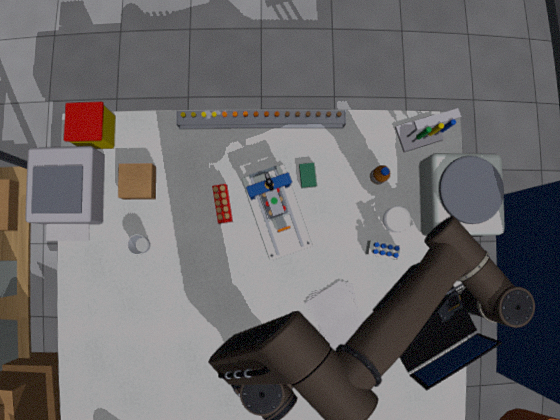

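The scene view shows the clamp around (285,245), with its orange plate at (261,228), the blue bridge at (308,240) and the red rack behind it. In the top view the bridge is at (269,183), the knob at (268,182), the plate at (283,229), the red rack at (222,203) and the green box at (308,175). The arm is clear of the clamp.

```bash
cat > h.py <<'E'
import cv2, numpy as np
from rig import robot
def cam(n):
    c=robot.camera_info(n)
    if n=="wrist":
        T=np.eye(4);T[:3,:3]=robot.read_tcp_rot();T[:3,3]=robot.read_position()
        return c,T@c["T_tool_cam"]
    return c,np.linalg.inv(c["view"])
def K(c): f=210/np.tan(np.radians(c["vfov"]/2)); return np.array([[f,0,c["cx"]],[0,f,c["cy"]],[0,0,1]])
def rays(c,T,uv):
    # forward model: distorted = x*(1+k1 r^2)
    p=cv2.undistortPoints(np.float64(uv).reshape(-1,1,2),K(c),np.array([c["k1"],0,0,0,0])).reshape(-1,2)
    return (T[:3,:3]@np.c_[p,np.ones(len(p))].T).T, T[:3,3]
def onplane(c,T,uv,z):
    d,o=rays(c,T,uv); return o+d*((z-o[2])/d[:,2])[:,None]
def depthpts(c,T,d,m):
    v,u=np.nonzero(m&(d>0)); r,o=rays(c,T,np.c_[u,v]); return o+r*d[v,u][:,None]
def mask(im,lo,hi,roi=None):
    h=cv2.cvtColor(im,cv2.COLOR_RGB2HSV); m=cv2.inRange(h,lo,hi)>0
    if roi: k=np.zeros_like(m); k[roi[1]:roi[3],roi[0]:roi[2]]=1; m&=k
    return m
def grab(n,tag):
    c,T=cam(n); im,d=robot.grab_frame(n); cv2.imwrite(f"pics/{tag}.png",im[:,:,::-1]); np.savez(f"pics/{tag}.npz",im=im,d=d,T=T); return c,T,im,d
E
python3 - <<'E'
from h import *
f=np.load("pics/top0.npz");im,d=f["im"],f["d"];c,T=cam("top")
for nm,lo,hi,roi in [("blue",(100,120,60),(125,255,255),(235,160,300,205)),("orange",(5,120,120),(20,255,255),(265,215,300,245)),("red",(0,130,80),(6,255,255),(205,175,240,230)),("green",(65,80,30),(90,255,255),(290,155,325,195)),("black",(0,0,0),(179,255,45),(255,165,282,200)),("gspot",(40,80,60),(85,255,255),(262,190,290,215))]:
    m=mask(im,lo,hi,roi); P=depthpts(c,T,d,m)
    if len(P)==0: print(nm,0);continue
    print(nm,m.sum(),P.mean(0).round(3),np.percentile(P[:,2],[5,50,95]).round(3),end=' ')
    zz={"blue":.151,"orange":.121}.get(nm,np.percentile(P[:,2],95))
    Q=P[abs(P[:,2]-zz)<.012]
    if len(Q)<4: print();continue
    r=cv2.minAreaRect((Q[:,:2]*1000).astype(np.float32)); print(len(Q),Q.mean(0).round(3),r)
E
```

```text
blue 423 [ 0.649 -0.027  0.151] [0.143 0.151 0.157] 408 [ 0.65  -0.027  0.151] ((650.2694091796875, -26.37957763671875), (38.394920349121094, 146.044921875), 18.639474868774414)
orange 29 [ 0.508 -0.075  0.113] [0.038 0.121 0.127] 25 [ 0.507 -0.076  0.122] ((506.9801940917969, -75.13334655761719), (6.323153972625732, 39.96803283691406), 18.256742477416992)
red 248 [0.595 0.132 0.057] [0.046 0.055 0.083] 27 [0.592 0.133 0.083] ((594.6929321289062, 135.55418395996094), (104.2076416015625, 40.73942184448242), 7.8076958656311035)
green 339 [ 0.701 -0.164  0.03 ] [0.023 0.03  0.037] 308 [ 0.701 -0.164  0.031] ((700.7295532226562, -164.20469665527344), (82.74256896972656, 51.808658599853516), 5.556893348693848)
black 52 [ 0.645 -0.027  0.219] [0.196 0.222 0.229] 39 [ 0.643 -0.029  0.224] ((644.4119262695312, -28.871992111206055), (36.64519119262695, 13.369205474853516), 17.054180145263672)
gspot 37 [ 0.603 -0.044  0.106] [0.098 0.107 0.111] 32 [ 0.604 -0.044  0.107] ((603.5916137695312, -44.33887481689453), (21.33725357055664, 18.973844528198242), 72.36553955078125)
```

```bash
cat >> h.py <<'E'
def ori(yaw):  # tool down, tool x at yaw (deg)
    a=np.radians(yaw); x=np.array([np.cos(a),np.sin(a),0]); z=np.array([0,0,-1.]); return np.c_[x,np.cross(z,x),z]
E
python3 - <<'E'
from h import *
A=np.array([.650,-.027]); y=18.6; u=np.array([np.cos(np.radians(y)),np.sin(np.radians(y))])
print(robot.ik([*(A),.192],ori(y+180)),robot.ik([*(A),.192],ori(y)),robot.ik([*(A),.192],ori(y+90)))
robot.goto([*(A-.06*u),.33],ori(y+180)); print(robot.read_t(),robot.read_qpos(),robot.read_position())
grab("wrist","w1")
E
```

```text
[ 14.76829385  19.55442298  -5.40948508   0.         -65.03609194
 -86.16829385] [ 14.76829385  19.55442298  -5.40948508   0.         -65.03609194
  93.83170615] None
2.4 [ 1.42902704e+01  1.02587168e+01 -4.86280775e-02  8.29917250e-04
 -7.97155736e+01 -8.57424162e+01] [ 0.59302893 -0.04687586  0.32979318]
```

View pics/w1.png

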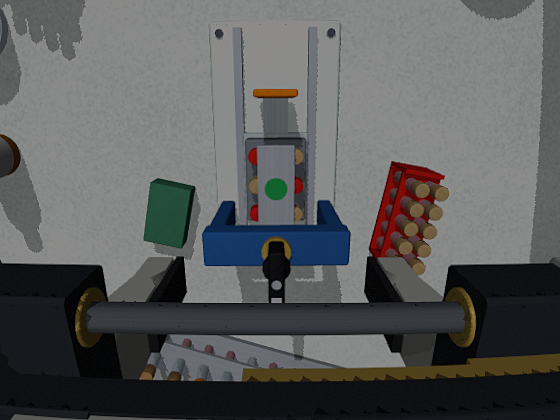

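The wrist view shows the plate at (275,92), the green spot at (276,188), the beam at (276,245) and the knob at (277,262). The knob's white mark is at (277,285), so the grip lies along the clamp's x with the mark towards +x.

```bash
python3 - <<'E'
from h import *
f=np.load("pics/w1.npz");im,d,T=f["im"],f["d"],f["T"];c=robot.camera_info("wrist")
for nm,lo,hi,roi,z in [("blue",(100,120,60),(125,255,255),(195,195,355,270),.151),("orange",(5,120,120),(20,255,255),(245,80,305,105),.121),("gspot",(40,80,60),(85,255,255),(255,170,300,205),.106),("knob",(0,0,0),(179,255,60),(255,235,295,305),.224),("mark",(0,0,150),(179,60,255),(268,276,288,295),.224),("base",(0,0,120),(179,40,255),(205,15,345,200),.018)]:
    m=mask(im,lo,hi,roi); P=depthpts(c,T,d,m)
    if len(P)==0: print(nm,0);continue
    Q=P[abs(P[:,2]-z)<.006]; r=cv2.minAreaRect((Q[:,:2]*1000).astype(np.float32)) if len(Q)>3 else 0
    print(nm,m.sum(),len(Q),np.percentile(P[:,2],[5,50,95]).round(4),Q.mean(0).round(4),r)
E
```

```text
blue 5690 4382 [0.08   0.15   0.1515] [ 0.6488 -0.0272  0.1502] ((650.6493530273438, -26.2952880859375), (38.323646545410156, 148.77902221679688), 19.18027687072754)
orange 301 300 [0.1191 0.1205 0.1219] [ 0.5073 -0.0756  0.1205] ((507.3967590332031, -75.957763671875), (5.774259090423584, 41.93830108642578), 18.558469772338867)
gspot 389 385 [0.1043 0.1056 0.1068] [ 0.6021 -0.043   0.1056] ((602.07470703125, -43.01824188232422), (23.749645233154297, 22.873611450195312), 17.93600082397461)
knob 1166 735 [0.194  0.2225 0.4077] [ 0.6423 -0.029   0.2228] ((646.9346313476562, -27.497570037841797), (47.84732437133789, 13.820856094360352), 18.142709732055664)Traceback (most recent call last):
  File "<stdin>", line 4, in <module>
  File "h.py", line 17, in depthpts
    v,u=np.nonzero(m&(d>0)); r,o=rays(c,T,np.c_[u,v]); return o+r*d[v,u][:,None]
                                 ~~~~^^^^^^^^^^^^^^^^
  File "h.py", line 12, in rays
    p=cv2.undistortPoints(np.float64(uv).reshape(-1,1,2),K(c),np.array([c["k1"],0,0,0,0])).reshape(-1,2)
      ~~~~~~~~~~~~~~~~~~~^^^^^^^^^^^^^^^^^^^^^^^^^^^^^^^^^^^^^^^^^^^^^^^^^^^^^^^^^^^^^^^^^
cv2.error: OpenCV(4.12.0) /io/opencv/modules/calib3d/src/undistort.dispatch.cpp:347: error: (-215:Assertion failed) CV_IS_MAT(_src) && CV_IS_MAT(_dst) && (_src->rows == 1 || _src->cols == 1) && (_dst->rows == 1 || _dst->cols == 1) && _src->cols + _src->rows - 1 == _dst->rows + _dst->cols - 1 && (CV_MAT_TYPE(_src->type) == CV_32FC2 || CV_MAT_TYPE(_src->type) == CV_64FC2) && (CV_MAT_TYPE(_dst->type) == CV_32FC2 || CV_MAT_TYPE(_dst->type) == CV_64FC2) in function 'cvUndistortPointsInternal'
```

```bash
cat >> h.py <<'E'
A=np.array([.6506,-.0263]); YAW=18.9; u=np.array([np.cos(np.radians(YAW)),np.sin(np.radians(YAW))])
E
python3 - <<'E'
from h import *
robot.move_gripper(0.0)
R=ori(YAW+180)
robot.goto([*(A-.205*u),.2],R); robot.servo_line([*(A-.205*u),.095],R,speed=.1)
f0=robot.read_force(); print(robot.read_t(),f0)
robot.servo_line([*(A-.125*u),.095],R,speed=.04)
s=.125
while s>.09:
    F=(robot.read_force()-f0)[:2]@u; print(round(s,4),F.round(1),round((A-robot.read_position()[:2])@u,4))
    if F<-14: break
    s-=.0015; robot.servo_line([*(A-s*u),.095],R,speed=.015)
print(robot.read_t())
E
```

```text
5.875 [0.40439542 0.50895974 0.67741191]
0.125 -3.3 0.1252
0.1235 -4.1 0.1236
0.122 -3.5 0.1219
0.1205 -4.4 0.1204
0.119 -3.2 0.1188
0.1175 -4.4 0.1173
0.116 -3.3 0.1158
0.1145 -4.0 0.1143
0.113 -5.4 0.1136
0.1115 -11.0 0.1136
0.11 -15.2 0.1135
10.525
```

```bash
python3 - <<'E'
from h import *
R=ori(YAW+180)
robot.servo_line([*(A-.15*u),.095],R,speed=.1); robot.goto([*(A-.15*u),.22],R); robot.move_gripper(1.0)
robot.goto([*(A-.07*u),.33],R); robot.dwell(.2)
c,T,im,d=grab("wrist","w2"); print(robot.read_t())
for nm,lo,hi,roi,z in [("blue",(100,120,60),(125,255,255),(195,170,355,290),.151),("orange",(5,120,120),(20,255,255),(245,60,305,205),.121),("knob",(0,0,0),(179,255,60),(255,225,295,315),.224)]:
    m=mask(im,lo,hi,roi); P=depthpts(c,T,d,m)
    Q=P[abs(P[:,2]-z)<.006]; print(nm,len(Q),cv2.minAreaRect((Q[:,:2]*1000).astype(np.float32)),np.median(Q[:,2]))
E
```

```text
13.9333
blue 4326 ((650.9479370117188, -26.27685546875), (38.475685119628906, 148.99798583984375), 18.981185913085938) 0.15033375522609296
orange 250 ((556.5134887695312, -58.713375091552734), (5.4962029457092285, 41.78584289550781), 18.932823181152344) 0.12062487478105705
knob 582 ((641.9443969726562, -29.169296264648438), (36.6065673828125, 13.06580924987793), 18.58434295654297) 0.22308830480073163
```

View pics/w2.png

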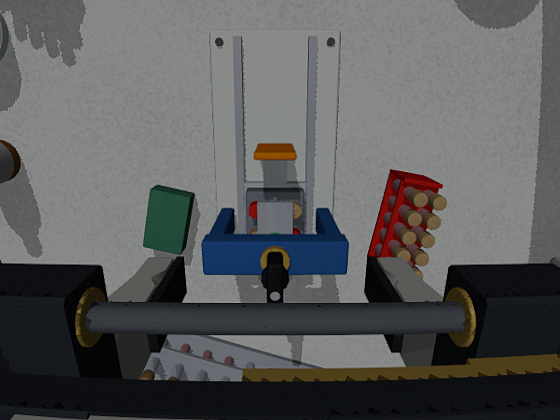

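The carriage is home: the plate is at (275,151) in the picture, which puts its centre 0.100 m short of the axis, and nothing else has shifted. Next I grip the knob and try a few turn steps.

```bash
cat >> h.py <<'E'
def turn(th,dz=0):  # th deg clockwise from start
    robot.servo_line([*A,.192-.016*th/360+dz],ori(YAW+180-th),speed=.05)
E
python3 - <<'E'
from h import *
R=ori(YAW+180)
robot.goto([*A,.26],R); robot.servo_line([*A,.192],R,speed=.1)
m0=robot.read_ft_torque(); print("free",robot.read_t(),m0.round(3),robot.read_force().round(1))
robot.move_gripper(0.0); robot.dwell(.2)
print("grip",robot.read_t(),robot.read_grip_width()*88,robot.read_finger_force(),robot.read_ft_torque().round(3),robot.read_force().round(1))
for th in (3,6,9,12,15):
    turn(th); print(th,robot.read_t(),(robot.read_ft_torque()).round(3),robot.read_force().round(1))
E
```

```text
free 15.25 [-0.02  -0.014  0.002] [ 0.8  0.6 -0.3]
grip 16.4833 23.89475023109692 29.999864995479584 [-0.724 -0.342  0.016] [ 0.3 -2.5 -1. ]
3 16.7333 [-0.676 -0.304 -0.038] [ 1.  -2.6 -1. ]
6 16.9833 [-0.672 -0.308 -0.001] [ 0.8 -2.1 -0.4]
9 17.2333 [-0.506 -0.256 -0.04 ] [ 0.7 -1.3 -0.5]
12 17.4833 [-0.335 -0.24  -0.019] [ 0.5 -1.3 -1.8]
15 17.7333 [-0.166 -0.097 -0.059] [-0.   0.  -1.1]
```

```bash
python3 - <<'E'
from h import *
c,T,im,d=grab("wrist","w3")
c2,T2,im2,d2=grab("scene","s3")
cv2.imwrite("pics/s3c.png",np.hstack([cv2.resize(im2[180:290,240:350,::-1],(440,440),interpolation=cv2.INTER_CUBIC),cv2.resize(im[210:330,225:325,::-1],(360,440),interpolation=cv2.INTER_CUBIC)]))
for i in range(4): print(robot.read_ft_torque().round(3)); robot.dwell(.03)
E
```

```text
[-0.16  -0.156  0.028]
[-0.047 -0.155  0.035]
[-0.059 -0.097 -0.021]
[-0.022 -0.176 -0.04 ]
```

View pics/s3c.png

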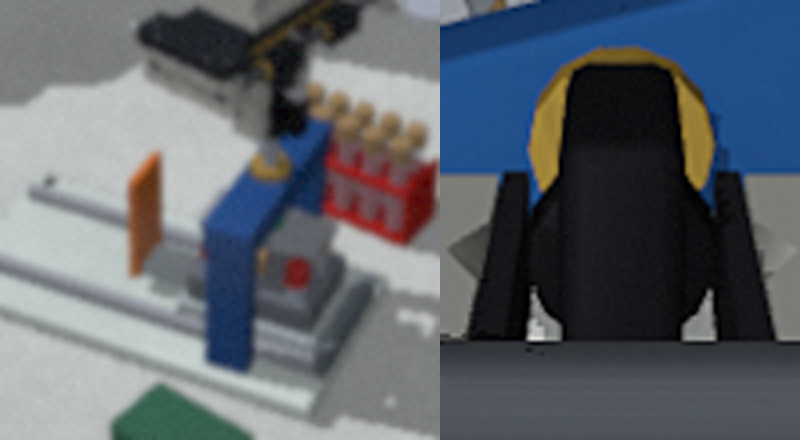

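The crop shows the pads resting on a round hub about 24 mm wide at the foot of the knob, not on the 14 mm grip. The knob has turned with the tool so far. I'll regrasp a few mm higher, on the flat grip.

```bash
python3 - <<'E'
from h import *
robot.move_gripper(0.6)
for dz in (.007,.010):
    turn(15,dz); robot.move_gripper(0.0)
    print(dz,robot.read_t(),robot.read_grip_width()*88,robot.read_finger_force())
    if robot.read_grip_width()*88<18: break
    robot.move_gripper(0.6)
robot.dwell(.2)
for i in range(8): print(robot.read_ft_torque().round(3),robot.read_force().round(1)); robot.dwell(.03)
c,T,im,d=grab("wrist","w4")
cv2.imwrite("pics/w4c.png",cv2.resize(im[210:330,195:355,::-1],(640,480),interpolation=cv2.INTER_CUBIC))
E
```

```text
0.007 19.675 13.493083475289016 29.999514520168304
[ 0.143 -0.022  0.047] [-0.2  1.5  0.5]
[ 0.165 -0.008  0.021] [ 0.1  1.  -0.7]
[0.154 0.016 0.01 ] [ 1.   1.2 -0.5]
[0.24  0.041 0.007] [-1.   0.5 -0.1]
[0.244 0.026 0.015] [0.7 1.  0.7]
[ 0.21   0.009 -0.011] [ 0.6  1.3 -0.7]
[ 0.161 -0.003  0.009] [-0.1 -0.2 -0.8]
[ 0.173  0.028 -0.057] [-0.6  0.5 -0.4]
```

View pics/w4c.png

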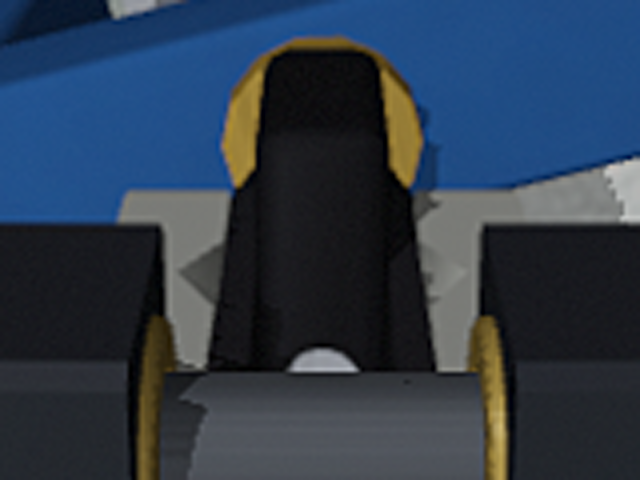

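The pads now hold the flat grip (13.5 mm). Next I turn it down in small steps while watching the moment.

```bash
cat >> h.py <<'E'
def mz(n=6):
    v=[]
    for _ in range(n): v.append(robot.read_ft_torque()[2]); robot.dwell(.01)
    return np.mean(v)
def ang():
    x=robot.read_tcp_rot()[:,0]; return (YAW+180-np.degrees(np.arctan2(x[1],x[0])))%360
E
python3 - <<'E'
from h import *
import json
th=15; L=[]; seat=None
while th<190 and robot.read_t()<55:
    base=np.median([l[2] for l in L[-14:-3]]) if len(L)>6 else None
    rise=0 if base is None or not L else L[-1][2]-base
    if base is not None and abs(rise)>.05:
        m=mz(10); rise=m-base; print("check",th,round(rise,3))
        if abs(rise)>.1: seat=(th,ang(),base,m); break
    th+=5 if th<80 else (2 if abs(rise)<.04 else 1)
    turn(th,.007); L.append((th,ang(),mz()))
for l in L: print(np.round(l,3),end=' ')
print("\nseat",seat,robot.read_t(),robot.read_force().round(1),robot.read_grip_width()*88)
json.dump(seat,open("seat.json","w"))
E
```

```text
Traceback (most recent call last):
  File "h.py", line 28, in turn
    robot.servo_line([*A,.192-.016*th/360+dz],ori(YAW+180-th),speed=.05)
    ~~~~~~~~~~~~~~~~^^^^^^^^^^^^^^^^^^^^^^^^^^^^^^^^^^^^^^^^^^^^^^^^^^^^
rig.Unreachable: the arm cannot follow that straight line within its joint ranges
```

```bash
python3 - <<'E'
from h import *
th=ang(); print(th,robot.read_t(),robot.read_qpos().round(2),robot.read_position(),mz(),robot.read_force().round(1))
for t in (th+2,th+5,th+20,th+60): print(t,robot.ik([*A,.199-.016*t/360],ori(YAW+180-t)))
E
```

```text
85.78219645030893 24.9917 [ 1.4870e+01  1.9490e+01 -5.0400e+00 -6.0000e-02 -6.5350e+01 -1.7172e+02] [ 0.65143261 -0.02513761  0.19520268] -0.009984555570086016 [ 1.4  7.9 -2.7]
87.78219645030893 None
90.78219645030893 None
105.78219645030893 [ 14.81653076  19.51400667  -5.15624158   0.         -65.32975176
 168.30127279]
145.78219645030893 [ 14.81653076  19.58525247  -5.29290709   0.         -65.12184044
 128.30127279]
```

Clockwise drives joint 6 towards its lower limit, so I'll regrip with the tool turned half round, which leaves about 180° more travel. The sideways drift also puts the true axis about 1.2 mm further along +x, so I'll correct for that.

```bash
cat >> h.py <<'E'
A=np.array([.6518,-.0262])
def pose(th,dz=.007): return [*A,.192-.016*th/360+dz],ori(YAW-th)
def turn(th,dz=.007): p,R=pose(th,dz); robot.servo_line(p,R,speed=.05)
def ang():
    x=robot.read_tcp_rot()[:,0]; return (YAW-np.degrees(np.arctan2(x[1],x[0])))%360
E
python3 - <<'E'
from h import *
p,R=pose(86,.055); q=robot.ik(p,R); print(q)
assert abs(q[5])<30
robot.move_gripper(.6); P=robot.read_position(); robot.servo_line([P[0],P[1],.247],speed=.15)
robot.goto(p,R); 
c,T,im,d=grab("wrist","w5")   # check the knob's angle
m=mask(im,(0,0,0),(179,255,60),None); Q=depthpts(c,T,d,m); 
Q=Q[(abs(Q[:,2]-.219)<.006)&(np.hypot(*(Q[:,:2]-A).T)<.035)]
print(len(Q),cv2.minAreaRect((Q[:,:2]*1000).astype(np.float32)) if len(Q)>3 else 0, "expect yaw",YAW-86)
turn(86); robot.move_gripper(0.0); robot.dwell(.15)
print(robot.read_t(),robot.read_grip_width()*88,robot.read_qpos().round(1),mz(),robot.read_force().round(1),ang())
E
```

```text
[ 14.79721393  17.8949855   -0.99305966   0.         -71.11195484
   8.10278607]
1736 ((651.8644409179688, -26.8022518157959), (13.724943161010742, 56.17962646484375), 23.291255950927734) expect yaw -67.1
31.0333 13.768082850547462 [ 14.8  19.6  -4.9  -0.  -65.5   8.1] -0.0025918512480467364 [ 1.8  0.3 -0.3] 85.99620733069546
```

```bash
cat > t.py <<'E'
from h import *
import json
th=86; L=[]; seat=None
while th<192 and robot.read_t()<54:
    base=np.median([l[2] for l in L[-14:-2]]) if len(L)>4 else None
    rise=0 if base is None else L[-1][2]-base
    if base is not None and abs(rise)>.045:
        rise=mz(10)-base; print("check",th,round(rise,3))
        if abs(rise)>.1: seat=(th,ang(),base,rise); break
    th+=2 if abs(rise)<.04 else 1
    turn(th); L.append((th,ang(),mz(4)))
for l in L: print(np.round(l,3),end=' ')
print("\nseat",seat,robot.read_t(),robot.read_force().round(1),robot.read_ft_torque().round(3),robot.read_grip_width()*88)
json.dump(seat,open("seat.json","w"))
E
python3 t.py
```

```text
check 180 0.033
check 182 0.05
check 183 0.056
check 184 0.045
check 185 0.063
check 186 0.08
check 191 0.054
[ 8.8000e+01  8.7966e+01 -4.3000e-02] [ 9.0000e+01  8.9938e+01 -2.9000e-02] [ 9.2000e+01  9.1931e+01 -2.8000e-02] [ 9.400e+01  9.393e+01 -3.100e-02] [ 9.600e+01  9.593e+01 -2.300e-02] [ 9.8000e+01  9.7932e+01 -5.2000e-02] [1.0000e+02 9.9931e+01 1.0000e-03] [ 1.02000e+02  1.01928e+02 -3.10000e-02] [ 1.04000e+02  1.03928e+02 -3.40000e-02] [ 1.06000e+02  1.05928e+02 -1.00000e-03] [ 1.08000e+02  1.07928e+02 -3.90000e-02] [ 1.10000e+02  1.09953e+02 -1.80000e-02] [ 1.12000e+02  1.11953e+02 -2.80000e-02] [ 1.1400e+02  1.1395e+02 -2.5000e-02] [ 1.1600e+02  1.1595e+02 -2.6000e-02] [ 1.1800e+02  1.1795e+02 -2.9000e-02] [ 1.20000e+02  1.19952e+02 -4.00000e-02] [ 1.22000e+02  1.21954e+02 -5.40000e-02] [ 1.2400e+02  1.2395e+02 -5.6000e-02] [ 1.26000e+02  1.25952e+02 -2.10000e-02] [ 1.28000e+02  1.27952e+02 -3.70000e-02] [ 1.30000e+02  1.29952e+02 -2.50000e-02] [ 1.32000e+02  1.31954e+02 -2.70000e-02] [ 1.34000e+02  1.33952e+02 -8.00000e-03] [ 1.36000e+02  1.35951e+02 -3.80000e-02] [ 1.380
[... 640 characters left out ...]
2] [ 1.70000e+02  1.69952e+02 -3.10000e-02] [ 1.72000e+02  1.71956e+02 -3.00000e-03] [ 1.74000e+02  1.73953e+02 -3.40000e-02] [ 1.76000e+02  1.75953e+02 -2.60000e-02] [ 1.78000e+02  1.77926e+02 -1.80000e-02] [1.80000e+02 1.79902e+02 1.80000e-02] [1.82000e+02 1.81894e+02 2.60000e-02] [1.83000e+02 1.82978e+02 3.10000e-02] [1.84000e+02 1.83989e+02 2.90000e-02] [1.85000e+02 1.85027e+02 5.60000e-02] [1.86000e+02 1.86026e+02 5.20000e-02] [1.87000e+02 1.87026e+02 3.20000e-02] [1.88000e+02 1.88023e+02 3.60000e-02] [1.90000e+02 1.90029e+02 6.40000e-02] [1.91000e+02 1.91022e+02 7.80000e-02] [1.92000e+02 1.92019e+02 6.30000e-02] 
seat None 47.8167 [4.  2.3 6.7] [ 1.055 -1.487  0.121] 14.045414266217529
```

```bash
python3 - <<'E'
from h import *
c,T,im,d=grab("wrist","w6")
print(robot.read_t(),np.mean([robot.read_ft_torque() for _ in range(20)],0).round(3),robot.read_force().round(1),ang(),robot.read_position(),pose(192)[0])
cv2.imwrite("pics/w6c.png",cv2.resize(im[210:330,195:355,::-1],(640,480),interpolation=cv2.INTER_CUBIC))
E
```

```text
47.8667 [ 1.03  -1.486  0.078] [4.3 3.1 6.3] 192.0126835743302 [ 0.65204046 -0.02619977  0.19100066] [np.float64(0.6518), np.float64(-0.0262), 0.19046666666666667]
```

View pics/w6c.png

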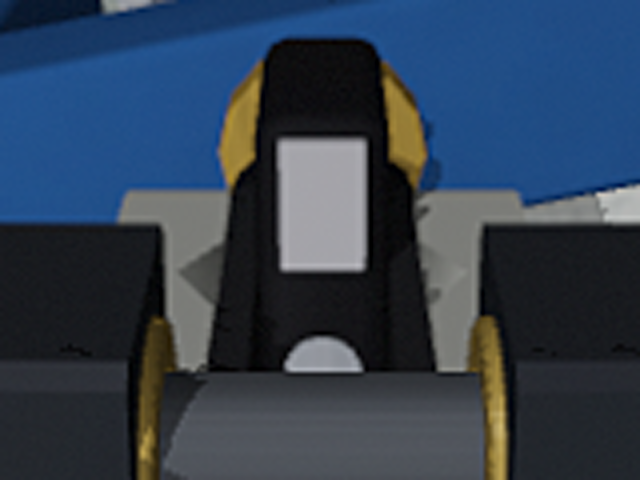

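The knob is square to the pads and its white mark is visible at (322,205) in the crop, so it hasn't slipped. The moment began to rise at about 179° and is now about 0.11 N m above its −0.03 base. The tool stands 0.5 mm higher than commanded, which fits a seated screw. I'll press slightly further to be sure, then back off to 90°.

```bash
python3 - <<'E'
from h import *
th=192
while th<197:
    m=np.mean([robot.read_ft_torque()[2] for _ in range(40)]); print(th,round(m,3))
    if m>.095: break
    th+=1; turn(th)
robot.dwell(.25); print("pressed",th,robot.read_t(),np.mean([robot.read_ft_torque()[2] for _ in range(40)]),robot.read_force().round(1))
for t in np.linspace(th,91,27)[1:]:
    turn(t)
    if t>170 or t<100: print(round(t),round(np.mean([robot.read_ft_torque()[2] for _ in range(20)]),3),robot.read_force()[2].round(1),end=' | ')
print(robot.read_t(),ang(),robot.read_position()-pose(91)[0],robot.read_grip_width()*88)
E
```

```text
192 0.078
193 0.102
pressed 193 48.3667 0.11704966567623706 [4.1 2.4 6.1]
189 0.149 5.5 | 185 0.124 5.6 | 181 0.009 3.5 | 177 -0.022 4.1 | 173 -0.013 4.5 | 99 0.001 3.8 | 95 0.005 3.3 | 91 0.061 4.5 | 54.8667 91.06643255803809 [ 5.50508108e-05  1.28874263e-05 -6.41849763e-05] 13.976593413984212
```

```bash
python3 - <<'E'
from h import *
robot.move_gripper(.6); P=robot.read_position(); robot.servo_line([P[0],P[1],.25],speed=.15)
A0=np.array([.6506,-.0263]); robot.goto([*(A0-.07*u),.33],ori(YAW+180)); robot.dwell(.2)
def meas(c,T,im,d,tag):
    P=depthpts(c,T,d,d>0); L=np.c_[(P[:,:2]-A)@u,(P[:,:2]-A)@[-u[1],u[0]],P[:,2]]
    for nm,x,y,z in [("bar",(-.044,-.028),(-.015,.015),(.095,.112)),("barfar",(.03,.045),(-.015,.015),(.095,.112)),("beam",(-.018,.018),(.03,.06),(.145,.157)),("base",(-.18,-.13),(-.015,.015),(.01,.025)),("plate",(-.112,-.092),(-.02,.02),(.115,.126))]:
        k=(L[:,0]>x[0])&(L[:,0]<x[1])&(L[:,1]>y[0])&(L[:,1]<y[1])&(L[:,2]>z[0])&(L[:,2]<z[1])
        print(tag,nm,k.sum(),L[k].mean(0).round(4) if k.any() else 0,np.median(L[k][:,2]).round(5) if k.any() else 0)
    m=mask(im,(0,0,0),(179,255,60)); Q=depthpts(c,T,d,m); Q=Q[(abs(Q[:,2]-.2205)<.006)&(np.hypot(*(Q[:,:2]-A).T)<.035)]
    print(cv2.minAreaRect((Q[:,:2]*1000).astype(np.float32)),np.percentile(Q[:,2],[20,50,80]))
f=np.load("pics/w2.npz"); c=robot.camera_info("wrist")
meas(c,f["T"],f["im"],f["d"],"before")
c,T,im,d=grab("wrist","w7"); meas(c,T,im,d,"after"); print(robot.read_t())
E
```

```text
before bar 377 [-0.0361 -0.0004  0.105 ] 0.10508
before barfar 0 0 0
before beam 945 [-0.0006  0.045   0.1505] 0.15052
before base 1005 [-1.552e-01  1.000e-04  1.760e-02] 0.01765
before plate 354 [-0.1001  0.      0.1201] 0.12042
((641.7333374023438, -29.24287986755371), (37.04518127441406, 13.08326530456543), 18.620574951171875) [0.22177462 0.22300957 0.22379724]
after bar 355 [-3.620e-02  1.000e-04  1.006e-01] 0.10065
after barfar 0 0 0
after beam 879 [-0.0012  0.0442  0.1505] 0.15053
after base 1001 [-0.1552 -0.      0.0177] 0.01764
after plate 356 [-1.000e-01  1.000e-04  1.201e-01] 0.12045
((650.8043823242188, -26.45395278930664), (14.154308319091797, 55.12727355957031), 18.41012191772461) [0.21751063 0.21893374 0.2197216 ]
57.8417
```

```bash
python3 -c "
from rig import robot
print(robot.job_done(),robot.read_t())"
```

```text
the job is handed in; nothing more can be done
the job is handed in; nothing more can be done
```

I handed the job in at about 58 s, with no verdict returned: carriage home, bar bedded 4.4 mm lower, screw seated at a moment rise of about 0.13–0.15 N m (press force inferred from that, not measured), knob backed off to about 3.8 mm foot clearance and released, no contact with any bystander seen.

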